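Show a dual-path reference cuvette to the photometer, long way then short way

ROBOT

A 7-joint arm with a two-finger parallel gripper is mounted at the origin on the work surface. World frame = base frame: x ahead of the robot, y to its left, z up, the work surface at z = 0. Lengths are in m, angles in rad, forces in N, time in s.
With the tool pointing down it reaches from about 0.4 to 0.875 m from the base axis. Payload 19.3 kg.
Tool frame: the origin (TCP) lies on the centre line of the jaws, within the pads' length; the fingertips stand 14 mm ahead of it and the grasp point (between the pads) lies 5 mm behind it; y points along the fingers, x is the direction in which the jaws open and shut, and the axes are right-handed (so a half turn about y gives the same grasp; the last joint's range is limited). The gripper opens to 85 mm and grips with 20 to 120 N. Pads are 22 mm wide; open, the fingers measure 114 mm over their backs; the gripper's body (76 mm by 85 mm) begins 54 mm behind the grasp point. The pads swing forward as they close: fully open they stand 13 mm farther back than shut.
Start: joints at [1.239, 0.521, -0.036, 1.599, 0.021, 1.021, -0.113], TCP at [0.162, -0.604, 0.245] pointing down, gripper open.
Joint ranges: [-2.91, 2.91], [-0.3, 2.13], [-1.5, 1.42], [0.17, 2.43], [-1.26, 4.41], [0.16, 1.93], [-2.52, 2.52]. Speed limits (rad/s): [1.89, 1.89, 2.39, 2.39, 3.01, 3.01, 3.01].

INTERFACE

Orientations are given as [roll, pitch, yaw] about the fixed x, y, z axes, in that order (R = Rz(yaw) Ry(pitch) Rx(roll)).
In Python, from workcell import monitor, grab_frame, workorder gives the robot as it stands.
- The arm moves only by the tool drive_tool, never from a script. Its argument "steps" is one flat list of numbers, 5 for each row, row after row: the finger opening in mm, from 0 to 85.4, then the shift along the world's x, y, z in mm, then the turn about the world's z in degrees. In form: [fingers, tx, ty, tz, twist, fingers, tx, ty, tz, twist, ...]. A call has exactly 5 rows; each row shifts and turns the commanded pose from where the row before left it; what a row does not reach is not made up. A row lasts 1/12 s, in which the tool goes at most 41.7 mm and 7.16 degrees, less where a joint would pass 70% of its speed; a pose out of reach is approached as far as the arm can. A call is refused whole if a number of a shift passes 41.7 or a number of a turn 7.16, either way. A call with a gripper value outside its range is refused whole. The fingers move at their own pace and stop on an object; "grip_force" is the grip in N (left out, the last holds). Time passes only in rows, so rows that do not move let the fingers close, or fill a call up. It gives the time, the measured TCP pose, the force and the opening at its end, in the units of the state.
- monitor.observe(): the state, without advancing time (a new reading comes with each control period).
- grab_frame(name): name is "scene" or "top"; returns a dict with "frame" (384x512x3 uint8, red, green, blue), "vertical_fov" (degrees; the focal length in pixels is half the picture's height over the tangent of half this angle, whatever the lens; pixels are square), "cx", "cy" (the principal point, pixels), "xyz" and "orientation" of the camera in the world. Camera axes: x right, y down, z forward; pixel columns grow to the right and rows downward; lengths in m; the calibration is good to about 2 mm. A picture is of the moment at which its call begins. There is no depth.
- workorder.job_done(): hands the job in, once; it reports no verdict.
The state is a dict: "clock": time; "qpos": joint angles; "qd": joint speeds; "joint_efforts": joint torques, N m; "position": TCP position; "tool_rot": TCP orientation; "force": force on the tool from outside, world axes, zero at the start; "moment": the same for the moment, N m; "grip_width": finger opening in m.
Only numpy, scipy, OpenCV 4.12 (cv2) and the standard library are available. Lean on these libraries where they do the work, as an engineer would, in place of code of your own. Each camera call takes 0.05 s, during which the arm holds its last target. There are 200 camera calls.

TASK

Check the photometer with the amber reference cuvette (blue cap): lift it out of the rack by its two frosted faces only, hold it upright in the light beam, about midway between the two heads, with the beam running squarely through it the long way, and keep it still there for two seconds for the first reading. Then turn it a quarter turn so that the beam crosses it squarely the short way, and finish while holding it there, still, for the second reading: do not put it down or let go. The beam must pass through the polished window in the lower part each time; keep the fingers off the polished glass and the cap, do not bump the photometer, and leave the other cuvettes, the bottle and the screwdriver where they are.

Things in the scene. Friction and masses are not known exactly. Their poses are not given: they have to be found in the camera images.
- cuvette: The only amber glass cuvette, blue cap, about 55 g: an upright solid block 27 mm (its x, the long way) by 13 mm (its y, the short way) by 60 mm high, plus the cap. Origin: centre of its underside. Its two broad faces (+y, -y; gripped across 13 mm) are frosted white from 26 to 60 mm above the underside; all other glass is polished. It stands in any of the three rack pockets.
- cuvette_frost_a: The frosted grip face towards the cuvette's +y: 27 mm wide, 34 mm high, from 26 to 60 mm above the underside. Origin as the cuvette's.
- cuvette_frost_b: The frosted grip face towards the cuvette's -y, same size and heights. Origin as the cuvette's.
- cuvette_clear: All polished glass of the cuvette (lowest 26 mm all round, and both narrow ends): not to be touched by the fingers. Origin as the cuvette's.
- cuvette_cap: Blue cap on the cuvette, 23 x 8 mm, 7 mm high, narrower than the glass, from 60 to 67 mm above the underside: not to be gripped. Origin as the cuvette's.
- cuvette_window (a point): Centre of the cuvette's polished window part: on its upright axis, 13 mm above its underside (47 mm below the top edge of the glass). The beam should pass here. Axes as the cuvette's.
- rack: Fixed white plastic rack, 180 mm (its x) by 50 mm by 18 mm high, origin at the centre of its underside. Three pockets at x = -54, 0, +54 mm, each 29 x 15 mm, 12 mm deep, floor 6 mm above the table; the cuvettes stand in them with their long way along the rack's x, glass tops 66 mm above the table.
- photometer: Fixed bench photometer on the table: grey lamp head (-x) and black detector head (+x) on a 360 mm aluminium rail, 50 mm wide, top 33 mm above the table. Origin: centre of its underside; beam along its x. Heads 70 x 70 mm, 146 mm high (lamp fins to 157 mm); round lens snouts, 38 mm across, end 75 mm either side of the middle, leaving a gap 150 mm long.
- beam_mid (a point): Middle of the light beam, halfway between the two lens snouts, 100 mm above the table. Its x axis runs along the beam, y level across it, z up.
- green_cuvette: Green glass cuvette with red cap, same outer size as the amber cuvette, standing in its own rack pocket; leave it alone
- grey_cuvette: Grey glass cuvette with white cap, same outer size as the amber cuvette, standing in its own rack pocket; leave it alone
- cleaner: Loose clear bottle with a white cap, 48 mm diameter, 120 mm high, origin at the centre of its underside; leave it alone.
- screwdriver: Loose screwdriver, 170 mm long, lying on the table close to the robot along its own x; leave it alone.
Mind the look-alikes: they are no part of the job. Leave any purple look-alike of the cuvette alone.

How it is judged:
By the outcome, as a careful person would: the job done as asked, in the order asked, and still so for the second after the job is handed in, while the arm keeps its last pose, push and grip.
It also fails if it takes over 58 s, if anything falls off the work surface, if the arm or the gripper's body presses on something with over 40 N, if the wrist force passes 120 N, or if a joint passes its speed limit or range.

## Working session

There is one attempt and no reset: what is moved stays moved. The work goes in short steps, Python scripts to look and compute and a tool call to move; the robot and the scene stay as the last step left them, time stands still between calls to the robot, and variables do not carry over. Pictures are saved under pics/ and viewed, about 8 in all and at most 12, crops included, and the job is handed in when it is done.

Besides the shell and the picture viewer there is one more tool, called after "Request:" as a command line: name --argument value ..., lists and objects as JSON in quotes. drive_tool: Moves the arm, as the interface text tells. Its arguments: {"type":"object","properties":{"steps":{"type":"array"},"grip_force":{"type":"number"}},"required":["steps"]}

```bash
ls; mkdir -p pics
python3 - <<'E'
from workcell import monitor, grab_frame
import cv2,json,numpy as np
s=monitor.observe();print({k:np.round(v,3).tolist() for k,v in s.items()})
for n in("scene","top"):
    f=grab_frame(n);im=f.pop("frame");np.save(f"pics/{n}0.npy",im);json.dump({k:np.array(v).tolist() for k,v in f.items()},open(f"pics/{n}0.json","w"));print(n,f)
    cv2.imwrite(f"pics/{n}0.png",cv2.resize(im[:,:,::-1],(768,576),interpolation=cv2.INTER_CUBIC))
E
```

```text
pics
{'clock': 0.0, 'qpos': [1.239, 0.522, -0.036, 1.6, 0.021, 1.021, -0.113], 'qd': [-0.001, 0.0, 0.0, -0.0, 0.0, -0.001, 0.0], 'joint_efforts': [0.001, -92.712, 1.981, -36.994, 0.018, 0.008, -0.0], 'position': [0.162, -0.603, 0.245], 'tool_rot': [-1.571, 0.001, -1.309], 'force': [0.337, -0.519, -0.618], 'moment': [-0.04, -0.022, 0.01], 'grip_width': 0.085}
scene {'vertical_fov': 42.3074169970482, 'cx': 253.64906800169248, 'cy': 201.87833854533537, 'xyz': array([1.27306888, 0.26084763, 0.5977992 ]), 'orientation': array([-2.15250699, -0.00928693,  1.92125104])}
top {'vertical_fov': 44.12334229896218, 'cx': 253.68647019767596, 'cy': 192.33597622734058, 'xyz': array([0.48856299, 0.01906127, 1.05728737]), 'orientation': array([-3.03877513, -0.0160893 , -1.55012695])}
```

View pics/scene0.png

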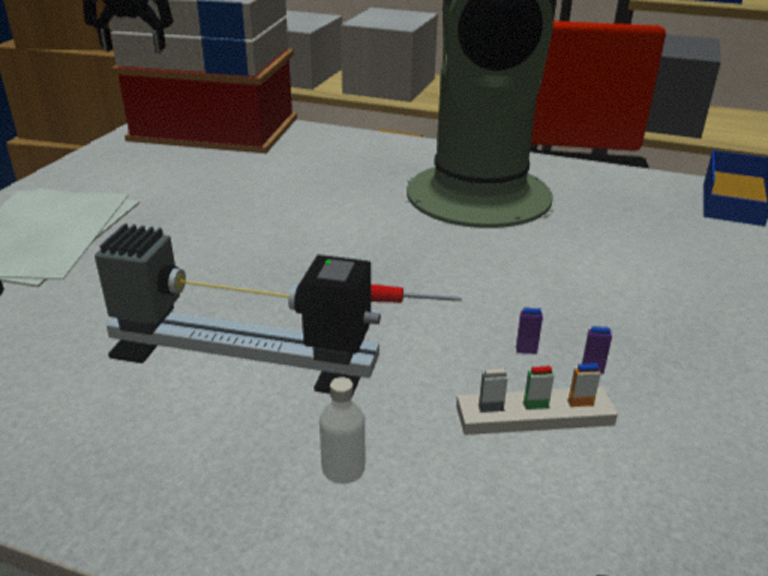

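View pics/top0.png

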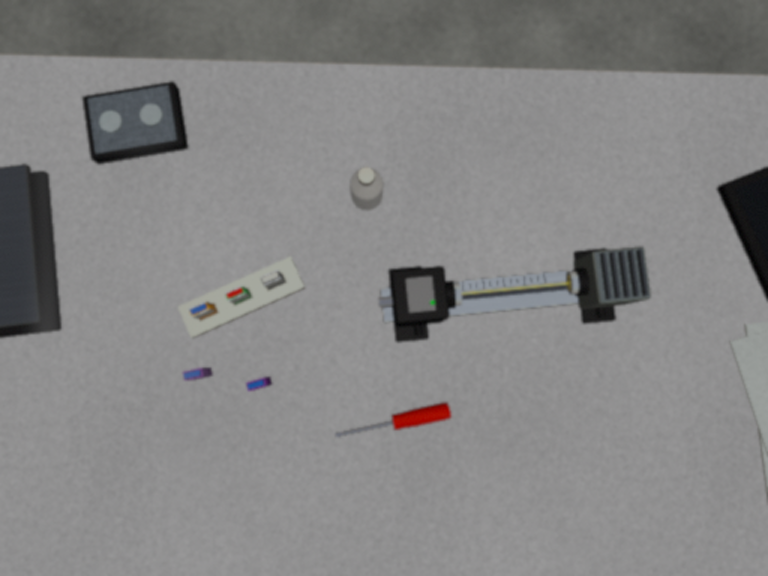

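The amber one with a blue cap is at scene (585,385) and top (203,311), in the end pocket of the rack. Green/red cap is at scene (540,387) and grey/white cap at (493,390). The loose purple pair with blue caps is at scene (530,330) and (597,348). Next I'll measure the rack, caps and beam, and confirm with a crop.

```bash
cat > h.py <<'E'
import numpy as np,cv2,json
from scipy.spatial.transform import Rotation as Ro
def load(n): return np.load(f"pics/{n}.npy"),json.load(open(f"pics/{n}.json"))
def ray(c,p):
    p=np.atleast_2d(np.asarray(p,float)); f=192/np.tan(np.radians(c["vertical_fov"]/2))
    d=np.c_[(p[:,0]-c["cx"])/f,(p[:,1]-c["cy"])/f,np.ones(len(p))]
    return np.array(c["xyz"]),d@Ro.from_euler("xyz",c["orientation"]).as_matrix().T
def plane(c,p,z):
    o,d=ray(c,p); return o+d*((z-o[2])/d[:,2])[:,None]
def proj(c,P):
    f=192/np.tan(np.radians(c["vertical_fov"]/2));q=(np.atleast_2d(P)-c["xyz"])@Ro.from_euler("xyz",c["orientation"]).as_matrix()
    return np.c_[c["cx"]+f*q[:,0]/q[:,2],c["cy"]+f*q[:,1]/q[:,2]]
def tri(c1,p1,c2,p2):
    o1,d1=ray(c1,p1);o2,d2=ray(c2,p2);A=np.c_[d1[0],-d2[0]];t=np.linalg.lstsq(A,o2-o1,rcond=None)[0]
    a,b=o1+t[0]*d1[0],o2+t[1]*d2[0];return (a+b)/2,np.linalg.norm(a-b)
def blobs(m,mn=5):
    n,_,st,ce=cv2.connectedComponentsWithStats(m.astype(np.uint8));return [(ce[i].round(1).tolist(),st[i].tolist()) for i in range(1,n) if st[i,4]>=mn]
E
python3 - <<'E'
from h import *
np.set_printoptions(precision=4,suppress=True)
for n in("scene0","top0"):
    im,c=load(n);hsv=cv2.cvtColor(im,cv2.COLOR_RGB2HSV);H,S,V=hsv[...,0],hsv[...,1],hsv[...,2]
    print(n)
    for k,m in dict(blue=(H>105)&(H<122)&(S>110),red=((H<5)|(H>174))&(S>150),yel=(H>15)&(H<30)&(S>90),amber=(H>5)&(H<17)&(S>120)).items():
        print(k,[b for b in blobs(m,4) if 90<b[0][1]])
    if n=="top0":
        m=((hsv[...,0]>15)&(hsv[...,0]<40)&(S>18)&(V>150)).astype(np.uint8);m[:,:110]=0;m[:,210:]=0;m[:160]=0;m[230:]=0
        m=cv2.morphologyEx(m,cv2.MORPH_CLOSE,np.ones((9,9)))
        ct=max(cv2.findContours(m,0,1)[0],key=cv2.contourArea);W=plane(c,ct[:,0],.018)
        r=cv2.minAreaRect((W[:,:2]*1000).astype(np.float32));print("rack",r)
        a=im[165:265,110:310];b=im[150:230,240:450]
        cv2.imwrite("pics/t_c.png",np.vstack([cv2.resize(q[:,:,::-1],(780,int(780*q.shape[0]/q.shape[1])) if i else (580,290),interpolation=cv2.INTER_CUBIC) if 0 else cv2.resize(q[:,:,::-1],(780,290),interpolation=cv2.INTER_CUBIC) for i,q in enumerate((a,b))]))
        print(im[215:217,190:194].tolist(), im[178,185:200].tolist(), im[195,330:332].tolist())
    else: cv2.imwrite("pics/s_c.png",cv2.resize(im[195:295,295:420][:,:,::-1],(750,600),interpolation=cv2.INTER_CUBIC))
E
```

```text
scene0
blue [([3.3, 92.8], [0, 52, 11, 74, 391]), ([490.3, 125.6], [470, 100, 42, 50, 1238]), ([354.5, 207.2], [349, 205, 12, 5, 46]), ([400.5, 219.8], [395, 218, 12, 5, 50]), ([392.0, 244.1], [386, 242, 13, 5, 61])]
red [([256.8, 195.3], [247, 190, 22, 11, 206]), ([360.7, 246.2], [355, 244, 13, 5, 48])]
yel [([89.6, 92.4], [87, 92, 6, 2, 8]), ([97.4, 92.6], [96, 92, 3, 3, 5]), ([113.0, 94.0], [112, 93, 3, 3, 6]), ([121.8, 95.2], [116, 94, 13, 4, 20]), ([138.6, 96.8], [134, 96, 10, 3, 11]), ([145.2, 97.0], [144, 96, 3, 3, 4]), ([149.9, 97.7], [148, 97, 5, 3, 7]), ([164.4, 99.2], [164, 98, 2, 3, 5]), ([492.7, 123.7], [475, 114, 36, 20, 513]), ([122.2, 187.5], [117, 182, 20, 11, 58]), ([140.8, 190.0], [138, 189, 7, 3, 8]), ([155.5, 192.0], [146, 191, 20, 3, 20]), ([179.5, 195.3], [168, 194, 24, 4, 24]), ([386.8, 247.9], [383, 246, 11, 4, 17]), ([357.5, 249.0], [356, 249, 4, 1, 4]), ([381.0, 261.7], [380, 260, 3, 5, 6])]
amber [([145.4, 92.7], [84, 75, 111, 27, 391]), ([427.4, 92.3], [424, 85, 6, 14, 25]), ([58.1, 93.0], [57, 91, 4, 5, 7]), ([360.7, 91.6], [359, 90, 5, 4, 7]), ([370.7, 
[... 404 characters left out ...]
194.7], [152, 193, 9, 5, 21]), ([280.8, 277.1], [262, 269, 38, 17, 372])]
yel [([378.6, 188.4], [377, 184, 4, 9, 17]), ([140.3, 204.1], [138, 202, 6, 5, 21])]
amber []
rack ((551.4989013671875, 281.9114990234375), (7.9842095375061035, 2.3918843269348145), 35.81715774536133)
[[[145, 145, 145], [145, 145, 145], [145, 145, 145], [143, 143, 143]], [[146, 146, 146], [146, 146, 146], [145, 145, 145], [144, 143, 144]]] [[165, 168, 158], [165, 168, 158], [165, 168, 159], [165, 168, 159], [165, 168, 159], [165, 168, 158], [165, 168, 159], [165, 168, 159], [165, 168, 158], [165, 168, 159], [165, 167, 158], [157, 160, 151], [144, 146, 141], [141, 141, 140], [143, 142, 143]] [[70, 69, 66], [66, 66, 65]]
```

View pics/s_c.png

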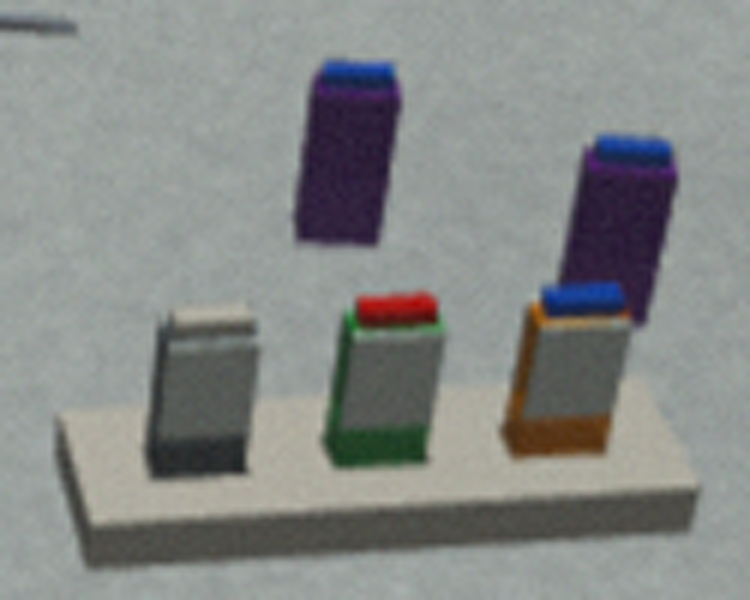

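View pics/t_c.png

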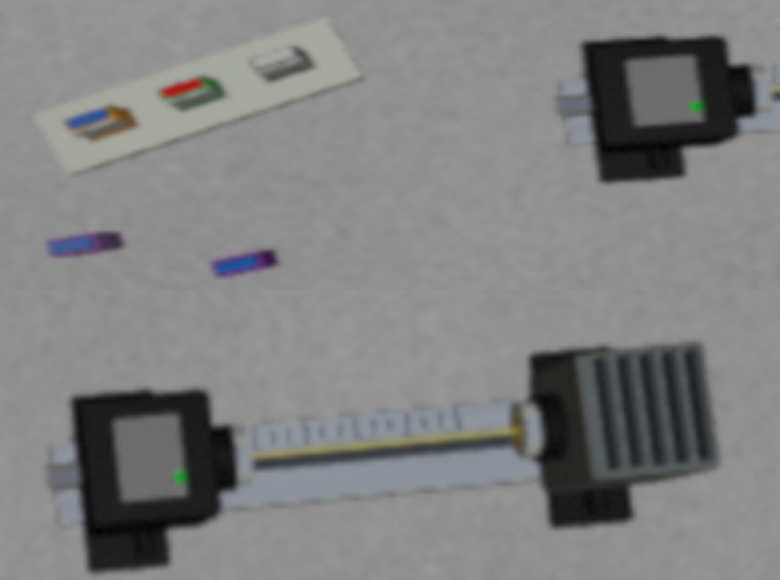

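The crop confirms it: the amber glass with frosted faces and blue cap is in the rack's right-hand pocket (scene crop (575,380)). The purple ones stand free behind it. Next are the rack rectangle and the beam line.

Run:
```python
from h import *
np.set_printoptions(precision=4,suppress=True)
T,ct=load("top0");S,cs=load("scene0")
i=T.astype(int);m=((i[...,1]-i[...,2]>5)&(i[...,1]>135)).astype(np.uint8);m[:,:110]=0;m[:,210:]=0;m[:165]=0;m[230:]=0
m=cv2.morphologyEx(m,cv2.MORPH_CLOSE,np.ones((7,7)))
c=cv2.convexHull(max(cv2.findContours(m,0,1)[0],key=cv2.contourArea))
W=plane(ct,c[:,0],.018);r=cv2.minAreaRect((W[:,:2]*1000).astype(np.float32));print("rack",r)
b=cv2.boxPoints(r);e=b[1]-b[0] if np.linalg.norm(b[1]-b[0])>np.linalg.norm(b[2]-b[1]) else b[2]-b[1];e/=np.linalg.norm(e)
print("dir",e,np.degrees(np.arctan2(e[1],e[0])),"pockets",[np.array(r[0])+k*e for k in(-54,0,54)])
for n,ps,pt in(("amber",(392,244.1),(132.1,205.3)),("green",(360.7,246.2),(156.2,194.7)),("pur1",(354.5,207.2),(170,255.8)),("pur2",(400.5,219.8),(128,249))):
    print(n,*tri(cs,ps,ct,pt),plane(ct,pt,.073 if n in("amber","green") else .067)[0],plane(cs,ps,.070 if n in("amber","green") else .065)[0])
def yel(im,x0,x1,y0,y1):
    i=im.astype(int);s=np.minimum(i[...,0],i[...,1])-i[...,2];q=np.zeros(s.shape,bool);q[y0:y1,x0:x1]=s[y0:y1,x0:x1]>22
    y,x=np.nonzero(q);w=s[y,x];xs=np.unique(x);ys=np.array([np.average(y[x==k],weights=w[x==k]) for k in xs]);p=np.polyfit(xs,ys,1)
    return p,xs.min(),xs.max(),np.std(ys-np.polyval(p,xs)),len(xs)
pt=yel(T,310,376,183,200);ps=yel(S,126,190,184,202);print(pt,ps)
P=plane(ct,[[308,np.polyval(pt[0],308)],[381,np.polyval(pt[0],381)]],.1);print("beam top@.1",P,np.degrees(np.arctan2(*(P[0]-P[1])[1::-1])))
Q=plane(cs,[[x,np.polyval(ps[0],x)] for x in(124,193)],.1);print("beam scene@.1",Q,np.degrees(np.arctan2(*(Q[1]-Q[0])[1::-1])))
# row profile along beam for snout ends
for n,im,p,xr in(("t",T,pt[0],list(range(300,314))+list(range(374,392))),("s",S,ps[0],list(range(112,130))+list(range(186,200)))):
    print(n,[(x,im[int(round(np.polyval(p,x))),x].tolist()) for x in xr])
```

```text
rack ((580.4221801757812, 209.0872802734375), (50.66084289550781, 179.7718048095703), 25.64768409729004)
dir [ 0.4328 -0.9015] -64.3523 pockets [array([557.049 , 257.7668]), array([580.4222, 209.0873]), array([603.7953, 160.4078])]
amber [0.5579 0.2577 0.0707] 0.00032650167193568037 [0.5578 0.257  0.073 ] [0.5569 0.2578 0.07  ]
green [0.5813 0.2085 0.0697] 0.00045117002863952226 [0.581  0.2081 0.073 ] [0.5818 0.2083 0.07  ]
pur1 [0.4553 0.1757 0.063 ] 0.0009081009790116825 [0.4553 0.1755 0.067 ] [0.4585 0.1756 0.065 ]
pur2 [0.4674 0.2636 0.0633] 8.401557069571672e-05 [0.4675 0.2626 0.067 ] [0.4699 0.2636 0.065 ]
(array([ -0.0981, 225.6107]), np.int64(310), np.int64(375), np.float64(0.19229394162185592), 66) (array([  0.1385, 170.2566]), np.int64(126), np.int64(189), np.float64(0.12185092241224807), 64)
beam top@.1 [[ 0.5839 -0.1049  0.1   ]
 [ 0.6019 -0.2541  0.1   ]] 96.88461485745238
beam scene@.1 [[ 0.6015 -0.2423  0.1   ]
 [ 0.585  -0.1052  0.1   ]] 96.82743412996206
t [(300, [28, 27, 27]), (301, [27, 25, 26]), (302, [37, 38, 39]), (303, [79, 83, 88]), (304, [123, 129, 137]), (30
[... 649 characters left out ...]
[119, 123, 118]), (114, [123, 128, 126]), (115, [124, 129, 129]), (116, [85, 92, 88]), (117, [78, 78, 63]), (118, [80, 77, 44]), (119, [79, 72, 34]), (120, [111, 98, 39]), (121, [122, 108, 36]), (122, [125, 107, 44]), (123, [124, 117, 65]), (124, [156, 148, 102]), (125, [144, 138, 85]), (126, [145, 144, 91]), (127, [153, 146, 96]), (128, [156, 150, 94]), (129, [162, 151, 99]), (186, [154, 149, 90]), (187, [161, 150, 100]), (188, [163, 156, 105]), (189, [160, 157, 107]), (190, [149, 142, 89]), (191, [147, 143, 88]), (192, [138, 140, 109]), (193, [127, 131, 125]), (194, [128, 135, 135]), (195, [125, 131, 124]), (196, [69, 75, 71]), (197, [27, 29, 29]), (198, [24, 25, 23]), (199, [23, 23, 26])]
```

Both views agree within 1–2 mm: amber at (557.2, 257.7) mm with jaw yaw 25.65°, and beam middle at about (593, -179.5) mm with beam direction 96.85°. I'll move over the rack on an arc at safe height.

Request:
drive_tool --steps '[35,23,17,4,3.5,35,23,17,4,3.5,35,23,17,4,3.5,35,23,17,4,3.5,35,23,17,4,3.5]' --grip_force 30

```text
clock: 0.52
position: [0.2776, -0.5176, 0.2652]
tool_rot: [-1.571, 0.001, -1.001]
force: [-0.1, -0.7, -0.8]
grip_width: 0.035
```

Request:
drive_tool --steps '[35,23,17,4,3.5,35,23,17,4,3.5,35,23,17,4,3.5,35,23,17,4,3.5,35,23,17,4,3.5]'

```text
clock: 0.93
position: [0.3926, -0.4326, 0.2853]
tool_rot: [-1.571, 0.0, -0.695]
force: [0.2, -0.3, 0.4]
grip_width: 0.0349
```

Request:
drive_tool --steps '[35,23,17,4,3.5,35,23,17,4,3.5,35,23,17,4,3.5,35,23,17,4,3.5,35,23,17,4,3.5]'

```text
clock: 1.35
position: [0.5076, -0.3477, 0.3052]
tool_rot: [-1.571, 0.001, -0.39]
force: [-0.1, -0.0, -0.1]
grip_width: 0.0351
```

Request:
drive_tool --steps '[35,2,30,0,2.4,35,2,30,0,2.4,35,2,30,0,2.4,35,2,30,0,2.4,35,2,30,0,2.4]'

```text
clock: 1.77
position: [0.5165, -0.1973, 0.3051]
tool_rot: [-1.571, 0.0, -0.181]
force: [0.5, 0.0, 0.7]
grip_width: 0.0346
```

Request:
drive_tool --steps '[35,2,30,0,2.4,35,2,30,0,2.4,35,2,30,0,2.4,35,2,30,0,2.4,35,2,30,0,2.4]'

```text
clock: 2.18
position: [0.5265, -0.0473, 0.3052]
tool_rot: [-1.571, 0.0, 0.028]
force: [-0.2, -0.3, 0.3]
grip_width: 0.0347
```

Request:
drive_tool --steps '[35,2,30,0,2.4,35,2,30,0,2.4,35,2,30,0,2.4,35,2,30,0,2.4,35,2,30,0,2.4]'

```text
clock: 2.6
position: [0.5365, 0.1027, 0.3052]
tool_rot: [-1.571, 0.0, 0.237]
force: [1.1, 0.4, 0.1]
grip_width: 0.0347
```

Request:
drive_tool --steps '[35,2,30,0,2.4,35,2,30,0,2.4,35,2,30,0,2.4,35,2,30,0,2.4,35,0,0,0,0]'

```text
clock: 3.02
position: [0.5435, 0.2273, 0.305]
tool_rot: [-1.568, -0.0, 0.412]
force: [-0.8, 1.9, -0.2]
grip_width: 0.035
```

Request:
drive_tool --steps '[35,4,12,0,1.2,35,4,12,0,1.2,35,4,11,0,0,35,0,0,-30,0,35,0,0,-30,0]'

```text
clock: 3.43
position: [0.5577, 0.2577, 0.2454]
tool_rot: [-1.57, -0.003, 0.445]
force: [0.6, -0.0, -1.7]
grip_width: 0.0353
```

Request:
drive_tool --steps '[35,0,0,-30,0,35,0,0,-30,0,35,0,0,-30,0,35,0,0,-20,0,35,0,0,-15,0]'

```text
clock: 3.85
position: [0.5565, 0.2561, 0.1179]
tool_rot: [-1.571, 0.002, 0.445]
force: [0.2, 0.4, 0.1]
grip_width: 0.0351
```

Request:
drive_tool --steps '[35,0,0,0,0,35,0,0,0,0,35,0,0,0,0,35,0,0,0,0,35,0,0,0,0]'

```text
clock: 4.27
position: [0.5573, 0.2565, 0.1214]
tool_rot: [-1.571, -0.002, 0.445]
force: [0.5, -0.3, -1.1]
grip_width: 0.0349
```

```bash
cat > snap.py <<'E'
import sys,cv2,json,numpy as np
from workcell import monitor,grab_frame
def snap(n,tag):
    f=grab_frame(n);im=f.pop("frame");np.save(f"pics/{n}{tag}.npy",im);json.dump({k:np.array(v).tolist() for k,v in f.items()},open(f"pics/{n}{tag}.json","w"));return im
def st():
    s=monitor.observe();print(s["clock"],np.round(s["position"],4),np.round(s["tool_rot"],4),np.round(s["force"],1),np.round(s["qpos"],2),s["grip_width"])
E
python3 - <<'E'
from snap import *;st()
a=snap("scene",1);b=snap("top",1)
A=cv2.resize(a[190:290,310:440][:,:,::-1],(400,400),interpolation=3);B=cv2.resize(b[160:240,90:190][:,:,::-1],(400,400),interpolation=3)
cv2.imwrite("pics/c1.png",np.hstack([A,B]))
E
```

```text
4.2667 [0.5573 0.2565 0.1214] [-1.5709 -0.0016  0.4448] [ 0.5 -0.3 -1.1] [-0.14  0.71 -0.59  1.71  0.5   0.87 -0.49] 0.034851820690587496
```

View pics/c1.png

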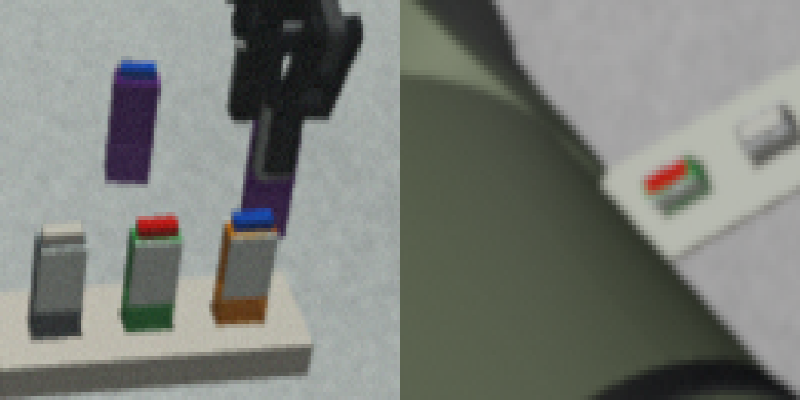

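Run:
```python
from h import *
_,c=load("scene1");u=np.array([np.cos(.445),np.sin(.445),0]);v=np.array([u[1],-u[0],0]);P=np.array([.5573,.2565,.1074])
for k in(.0175,.03):
  for w in(-.011,.011): 
    p=proj(c,P+k*u+w*v)[0];print(k,w,(p-[310,190])*[400/130,4])
```

```text
0.0175 -0.011 [291.52622643 169.74887148]
0.0175 0.011 [251.70619698 172.38097083]
0.03 -0.011 [299.71879908 188.10282938]
0.03 0.011 [259.4052336  190.81075917]
```

Request:
drive_tool --steps '[35,0,1,-12,0.2,35,0,0,-12,0,35,0,0,-12,0,35,0,0,-12,0,35,0,0,-8,0]'

```text
clock: 4.78
position: [0.556, 0.2569, 0.062]
tool_rot: [-1.571, 0.002, 0.449]
force: [-0.6, -0.5, -0.2]
grip_width: 0.0348
```

Request:
drive_tool --steps '[35,0,0,-6,0,35,0,0,-4,0,35,0,0,0,0,35,0,0,0,0,35,0,0,0,0]'

```text
clock: 5.2
position: [0.557, 0.2574, 0.0548]
tool_rot: [-1.571, -0.001, 0.448]
force: [-0.2, 0.1, 0.3]
grip_width: 0.0355
```

Run:
```python
from snap import *;st()
a=snap("scene",2);cv2.imwrite("pics/c2.png",cv2.resize(a[190:290,310:440][:,:,::-1],(780,600),interpolation=3))
```

```text
5.2 [0.557  0.2574 0.0548] [-1.5708e+00 -7.0000e-04  4.4850e-01] [-0.2  0.1  0.3] [-0.17  0.8  -0.53  1.74  0.56  0.76 -0.54] 0.03546717036929875
```

View pics/c2.png

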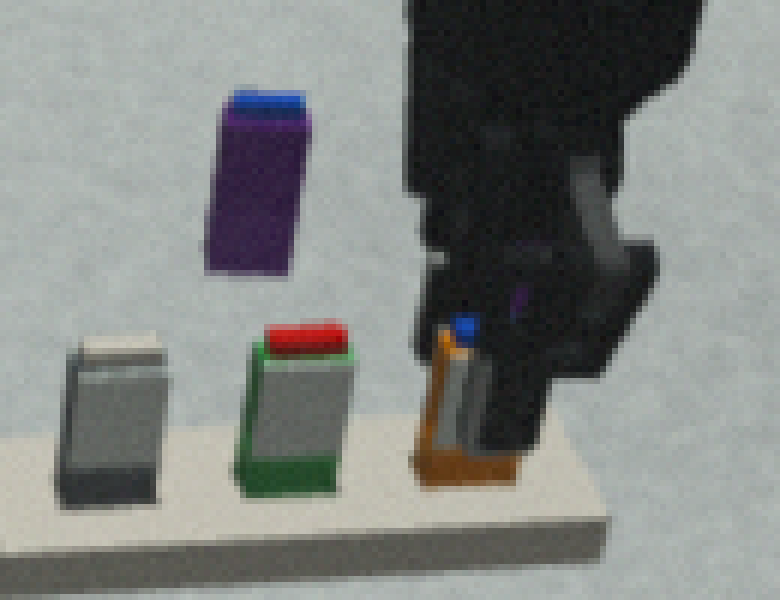

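The pads straddle the amber frosted faces, with tips well above the polished part. Closing and lifting.

Request:
drive_tool --steps '[20,0,0,0,0,14,0,0,0,0,10,0,0,0,0,5,0,0,0,0,5,0,0,0,0]' --grip_force 30

```text
clock: 5.67
position: [0.5571, 0.2574, 0.0546]
tool_rot: [-1.571, -0.001, 0.448]
force: [2.1, 0.1, 2.8]
grip_width: 0.0124
```

Request:
drive_tool --steps '[5,0,0,0,0,5,0,0,0,0,5,0,0,0,0,5,0,0,0,0,5,0,0,0,0]'

```text
clock: 6.08
position: [0.5571, 0.2574, 0.0546]
tool_rot: [-1.571, -0.001, 0.448]
force: [2.9, -0.1, 4.2]
grip_width: 0.0127
```

Run:
```python
from snap import *;st()
```

```text
6.0833 [0.5571 0.2574 0.0546] [-1.5708e+00 -8.0000e-04  4.4850e-01] [ 2.9 -0.1  4.2] [-0.17  0.8  -0.53  1.74  0.56  0.76 -0.54] 0.012735047987167337
```

Request:
drive_tool --steps '[5,0,0,4,0,5,0,0,6,0,5,0,0,8,0,5,0,0,12,0,5,0,0,12,0]'

```text
clock: 6.5
position: [0.5562, 0.2571, 0.097]
tool_rot: [-1.571, 0.001, 0.449]
force: [-0.0, 0.0, -0.3]
grip_width: 0.0123
```

Request:
drive_tool --steps '[5,0,0,25,0,5,0,0,25,0,5,0,0,25,0,5,0,0,25,0,5,0,0,25,0]'

```text
clock: 6.92
position: [0.5563, 0.2572, 0.2235]
tool_rot: [-1.571, 0.0, 0.449]
force: [0.6, 0.7, -0.8]
grip_width: 0.0123
```

Request:
drive_tool --steps '[5,0,0,25,0,5,0,0,20,0,5,0,0,0,0,5,0,0,0,0,5,0,0,0,0]'

```text
clock: 7.33
position: [0.5564, 0.257, 0.2661]
tool_rot: [-1.571, 0.001, 0.449]
force: [-0.4, 0.4, -1.0]
grip_width: 0.0121
```

Run:
```python
from snap import *;st()
a=snap("scene",3);cv2.imwrite("pics/c3.png",cv2.resize(a[140:290,280:440][:,:,::-1],(640,600),interpolation=3))
```

```text
7.3333 [0.5564 0.257  0.2661] [-1.571e+00  6.000e-04  4.486e-01] [-0.4  0.4 -1. ] [-0.09  0.55 -0.67  1.59  0.37  1.13 -0.39] 0.012064224094847668
```

View pics/c3.png

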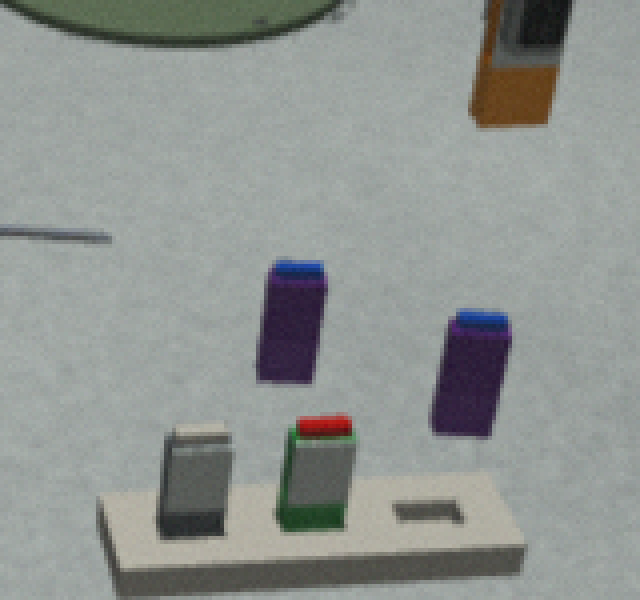

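The cuvette is lifted, upright and gripped only on the frost. The neighbours are undisturbed. Carrying it over the gap.

Request:
drive_tool --steps '[5,1.8,-12,0,-0.9,5,1.8,-20,0,-0.9,5,1.8,-24,0,-0.9,5,1.8,-24,0,-0.9,5,1.8,-24,0,-0.9]'

```text
clock: 7.8
position: [0.5654, 0.1514, 0.2655]
tool_rot: [-1.571, 0.002, 0.369]
force: [-0.3, 0.9, 0.2]
grip_width: 0.0124
```

Request:
drive_tool --steps '[5,1.8,-24,0,-0.9,5,1.8,-24,0,-0.9,5,1.8,-24,0,-0.9,5,1.8,-24,0,-0.9,5,1.8,-24,0,-0.9]'

```text
clock: 8.22
position: [0.5742, 0.0313, 0.2656]
tool_rot: [-1.571, 0.001, 0.29]
force: [1.0, 0.6, -0.4]
grip_width: 0.0121
```

Request:
drive_tool --steps '[5,1.8,-24,0,-0.9,5,1.8,-24,0,-0.9,5,1.8,-24,0,-0.9,5,1.8,-24,0,-0.9,5,1.8,-24,0,-0.9]'

```text
clock: 8.63
position: [0.5831, -0.0887, 0.2656]
tool_rot: [-1.57, 0.001, 0.211]
force: [-0.1, 0.4, 0.2]
grip_width: 0.0123
```

Request:
drive_tool --steps '[5,1.8,-24,0,-0.9,5,1.8,-24,0,-0.9,5,1.8,-24,0,-0.9,5,1.8,-16,0,-0.9,5,1.8,-8,0,-0.9]'

```text
clock: 9.05
position: [0.5921, -0.1856, 0.2656]
tool_rot: [-1.571, 0.001, 0.13]
force: [-0.3, -0.0, -1.7]
grip_width: 0.0124
```

Request:
drive_tool --steps '[5,0,0,0,0,5,0,0,0,0,5,0,0,0,0,5,0,0,0,0,5,0,0,0,0]'

```text
clock: 9.47
position: [0.5928, -0.1816, 0.2664]
tool_rot: [-1.571, -0.0, 0.136]
force: [0.5, -0.9, -0.8]
grip_width: 0.0124
```

Run:
```python
from snap import *;st()
```

```text
9.4667 [ 0.5928 -0.1816  0.2664] [-1.5706e+00 -1.0000e-04  1.3600e-01] [ 0.5 -0.9 -0.8] [ 0.55  0.54 -0.53  1.57  0.29  1.11  0.1 ] 0.012439129169008866
```

Request:
drive_tool --steps '[5,0,2,-10,-0.9,5,0,0,-15,0,5,0,0,-15,0,5,0,0,-15,0,5,0,0,-15,0]'

```text
clock: 9.88
position: [0.5925, -0.1801, 0.1949]
tool_rot: [-1.571, 0.0, 0.118]
force: [0.2, -0.6, -0.1]
grip_width: 0.0123
```

Request:
drive_tool --steps '[5,0,0,-15,0,5,0,0,-15,0,5,0,0,-15,0,5,0,0,-10,0,5,0,0,-5,0]'

```text
clock: 10.3
position: [0.5921, -0.1802, 0.1345]
tool_rot: [-1.57, 0.002, 0.119]
force: [0.1, 0.8, -0.8]
grip_width: 0.0118
```

Request:
drive_tool --steps '[5,0,0,0,0,5,0,0,0,0,5,0,0,0,0,5,0,0,0,0,5,0,0,0,0]'

```text
clock: 10.72
position: [0.593, -0.1808, 0.1369]
tool_rot: [-1.571, -0.001, 0.119]
force: [0.8, 0.4, -1.0]
grip_width: 0.0126
```

Run:
```python
from snap import *;from h import *;st()
a=snap("scene",4);cv2.imwrite("pics/c4.png",cv2.resize(a[120:270,60:260][:,:,::-1],(800,600),interpolation=3))
s=monitor.observe();_,c=load("scene4");p=np.array(s["position"]);y=s["tool_rot"][2]
u=np.array([np.cos(y),np.sin(y),0]);v=np.array([-u[1],u[0],0])
for z in(-.0486,-.0226):
  for k,w in((1,-1),(1,1),(-1,1)): 
    print(z,k,w,((proj(c,p+k*.0065*u+w*.0135*v+[0,0,z])[0]-[60,120])*4).round())
print("beam_mid",(proj(c,[.593,-.1795,.1])[0]-[60,120])*4)
```

```text
10.7167 [ 0.593  -0.1808  0.1369] [-1.5712e+00 -8.0000e-04  1.1850e-01] [ 0.8  0.4 -1. ] [ 0.52  0.68 -0.47  1.69  0.38  0.87  0.  ] 0.01256343101382099
-0.0486 1 -1 [349. 310.]
-0.0486 1 1 [403. 318.]
-0.0486 -1 1 [414. 303.]
-0.0226 1 -1 [343. 263.]
-0.0226 1 1 [398. 270.]
-0.0226 -1 1 [408. 256.]
beam_mid [381.47904127 285.98266014]
```

View pics/c4.png

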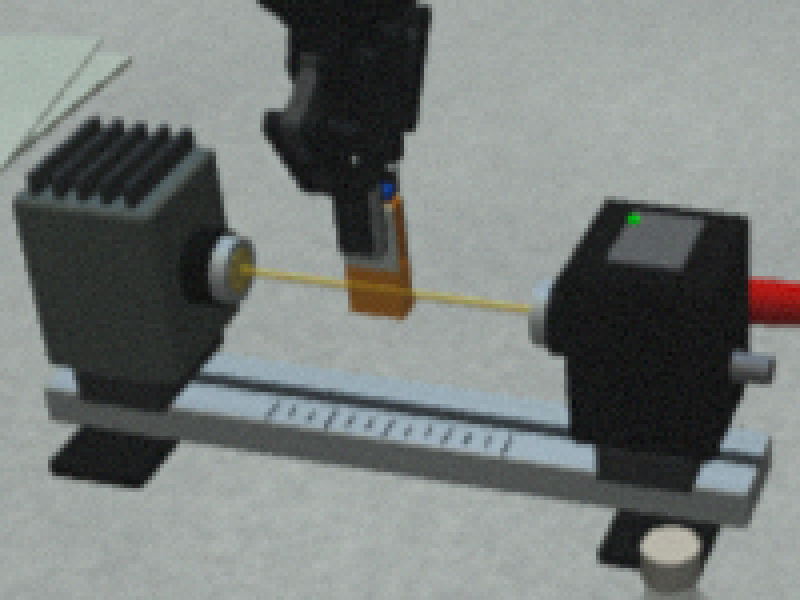

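The beam, from (245,270) to (530,310), passes through the window at (380,287), with the cuvette where predicted. I'll trim by 1 mm and hold for about 3 s.

Request:
drive_tool --steps '[5,0,1,-1,0,5,0,0,0,0,5,0,0,0,0,5,0,0,0,0,5,0,0,0,0]'

```text
clock: 11.18
position: [0.5927, -0.1797, 0.1353]
tool_rot: [-1.571, 0.0, 0.119]
force: [-0.8, -0.6, -0.6]
grip_width: 0.0121
```

Request:
drive_tool --steps '[5,0,0,0,0,5,0,0,0,0,5,0,0,0,0,5,0,0,0,0,5,0,0,0,0]'

```text
clock: 11.6
position: [0.5927, -0.1797, 0.1353]
tool_rot: [-1.571, 0.0, 0.119]
force: [-0.4, -0.4, -0.1]
grip_width: 0.0122
```

Request:
drive_tool --steps '[5,0,0,0,0,5,0,0,0,0,5,0,0,0,0,5,0,0,0,0,5,0,0,0,0]'

```text
clock: 12.02
position: [0.5928, -0.1797, 0.1353]
tool_rot: [-1.571, -0.0, 0.119]
force: [0.3, -0.2, 0.0]
grip_width: 0.0122
```

Request:
drive_tool --steps '[5,0,0,0,0,5,0,0,0,0,5,0,0,0,0,5,0,0,0,0,5,0,0,0,0]'

```text
clock: 12.43
position: [0.5927, -0.1797, 0.1353]
tool_rot: [-1.571, 0.0, 0.119]
force: [0.2, 0.0, -1.0]
grip_width: 0.0125
```

Request:
drive_tool --steps '[5,0,0,0,0,5,0,0,0,0,5,0,0,0,0,5,0,0,0,0,5,0,0,0,0]'

```text
clock: 12.85
position: [0.5927, -0.1797, 0.1353]
tool_rot: [-1.571, 0.0, 0.119]
force: [0.0, -0.2, -1.6]
grip_width: 0.0123
```

Request:
drive_tool --steps '[5,0,0,0,0,5,0,0,0,0,5,0,0,0,0,5,0,0,0,0,5,0,0,0,0]'

```text
clock: 13.27
position: [0.5927, -0.1797, 0.1353]
tool_rot: [-1.571, 0.0, 0.119]
force: [-0.4, 0.2, -0.4]
grip_width: 0.0124
```

Request:
drive_tool --steps '[5,0,0,0,0,5,0,0,0,0,5,0,0,0,0,5,0,0,0,0,5,0,0,0,0]'

```text
clock: 13.68
position: [0.5927, -0.1797, 0.1353]
tool_rot: [-1.571, 0.0, 0.119]
force: [-0.1, 0.1, -0.9]
grip_width: 0.0126
```

Request:
drive_tool --steps '[5,0,0,0,0,5,0,0,0,0,5,0,0,0,0,5,0,0,0,0,5,0,0,0,0]'

```text
clock: 14.1
position: [0.5927, -0.1797, 0.1353]
tool_rot: [-1.571, 0.0, 0.119]
force: [0.1, -1.0, -0.9]
grip_width: 0.0122
```

First reading is done, still for about 3 s. Now the quarter turn.

Request:
drive_tool --steps '[5,0,0,0,-2,5,0,0,0,-4,5,0,0,0,-4,5,0,0,0,-4,5,0,0,0,-4]'

```text
clock: 14.52
position: [0.5927, -0.1797, 0.1353]
tool_rot: [-1.571, -0.0, -0.199]
force: [0.9, -0.4, -0.8]
grip_width: 0.0121
```

Request:
drive_tool --steps '[5,0,0,0,-4,5,0,0,0,-4,5,0,0,0,-4,5,0,0,0,-4,5,0,0,0,-4]'

```text
clock: 14.93
position: [0.5927, -0.1797, 0.1353]
tool_rot: [-1.571, -0.0, -0.548]
force: [0.2, 0.0, -1.0]
grip_width: 0.0121
```

Request:
drive_tool --steps '[5,0,0,0,-4,5,0,0,0,-4,5,0,0,0,-4,5,0,0,0,-4,5,0,0,0,-4]'

```text
clock: 15.35
position: [0.5927, -0.1796, 0.1353]
tool_rot: [-1.571, 0.0, -0.897]
force: [0.0, 0.3, -0.6]
grip_width: 0.0123
```

Request:
drive_tool --steps '[5,0,0,0,-4,5,0,0,0,-4,5,0,0,0,-4,5,0,0,0,-4,5,0,0,0,-4]'

```text
clock: 15.77
position: [0.5928, -0.1796, 0.1353]
tool_rot: [-1.571, 0.0, -1.246]
force: [-0.3, -0.4, -0.7]
grip_width: 0.0124
```

Request:
drive_tool --steps '[5,0,0,0,-4,5,0,0,0,-4,5,0,0,0,-3,5,0,0,0,-1,5,0,0,0,0]'

```text
clock: 16.18
position: [0.5928, -0.1795, 0.1353]
tool_rot: [-1.571, -0.0, -1.452]
force: [0.9, -0.2, -1.1]
grip_width: 0.0121
```

Request:
drive_tool --steps '[5,0,0,0,0,5,0,0,0,0,5,0,0,0,0,5,0,0,0,0,5,0,0,0,0]'

```text
clock: 16.6
position: [0.5927, -0.1797, 0.1353]
tool_rot: [-1.571, 0.0, -1.452]
force: [-0.1, -0.7, -0.8]
grip_width: 0.012
```

Run:
```python
from snap import *;from h import *;st()
a=snap("scene",5);cv2.imwrite("pics/c5.png",cv2.resize(a[120:270,60:260][:,:,::-1],(800,600),interpolation=3))
s=monitor.observe();_,c=load("scene5");p=np.array(s["position"]);y=s["tool_rot"][2]
u=np.array([np.cos(y),np.sin(y),0]);v=np.array([-u[1],u[0],0])
for k in(1,-1):
  for w in(1,-1): print(k,w,((proj(c,p+k*.0065*u+w*.0135*v+[0,0,-.0486])[0]-[60,120])*4).round())
```

```text
16.6 [ 0.5927 -0.1797  0.1353] [-1.5708e+00  1.0000e-04 -1.4518e+00] [-0.1 -0.7 -0.8] [ 0.24  0.64 -0.07  1.71  0.06  0.8  -1.3 ] 0.01202119192553845
1 1 [360. 323.]
1 -1 [382. 293.]
-1 1 [386. 326.]
-1 -1 [408. 296.]
```

View pics/c5.png

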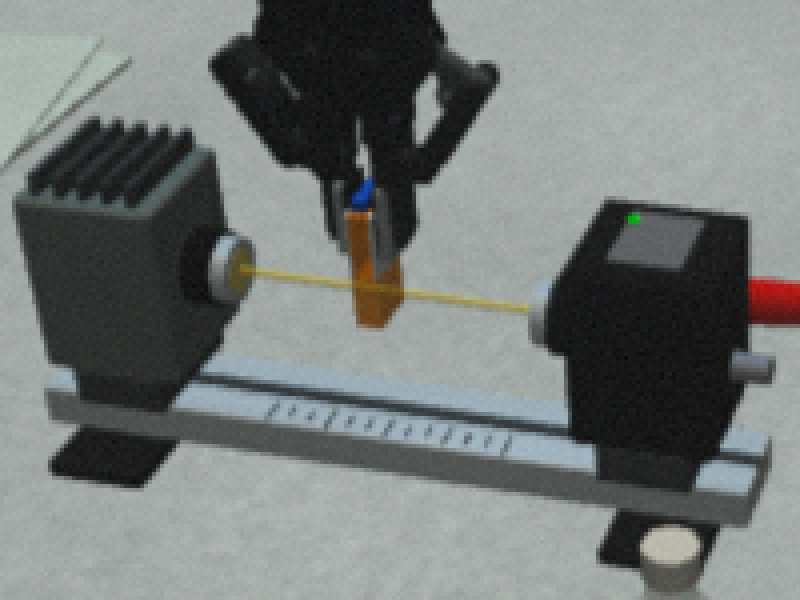

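The beam now crosses the window the short way at (375,288), and the corners match the prediction. Yaw is -83.2° against a target of -83.15°. I'll hold for over 2 s and hand in.

Request:
drive_tool --steps '[5,0,0,0,0,5,0,0,0,0,5,0,0,0,0,5,0,0,0,0,5,0,0,0,0]'

```text
clock: 17.07
position: [0.5927, -0.1797, 0.1353]
tool_rot: [-1.571, -0.0, -1.452]
force: [0.2, -0.7, -0.1]
grip_width: 0.0122
```

Request:
drive_tool --steps '[5,0,0,0,0,5,0,0,0,0,5,0,0,0,0,5,0,0,0,0,5,0,0,0,0]'

```text
clock: 17.48
position: [0.5927, -0.1797, 0.1353]
tool_rot: [-1.571, 0.0, -1.452]
force: [-0.7, -0.7, -0.1]
grip_width: 0.0124
```

Request:
drive_tool --steps '[5,0,0,0,0,5,0,0,0,0,5,0,0,0,0,5,0,0,0,0,5,0,0,0,0]'

```text
clock: 17.9
position: [0.5927, -0.1797, 0.1353]
tool_rot: [-1.571, 0.0, -1.452]
force: [-0.3, 0.5, -0.4]
grip_width: 0.0126
```

Request:
drive_tool --steps '[5,0,0,0,0,5,0,0,0,0,5,0,0,0,0,5,0,0,0,0,5,0,0,0,0]'

```text
clock: 18.32
position: [0.5927, -0.1797, 0.1353]
tool_rot: [-1.571, 0.0, -1.452]
force: [0.4, -0.0, -1.3]
grip_width: 0.0125
```

Request:
drive_tool --steps '[5,0,0,0,0,5,0,0,0,0,5,0,0,0,0,5,0,0,0,0,5,0,0,0,0]'

```text
clock: 18.73
position: [0.5927, -0.1797, 0.1353]
tool_rot: [-1.571, 0.0, -1.452]
force: [-0.7, 0.4, -1.2]
grip_width: 0.0123
```

Run:
```python
from snap import st
from workcell import workorder
st();print(workorder.job_done())
```

```text
18.7333 [ 0.5927 -0.1797  0.1353] [-1.5708  0.     -1.4522] [-0.7  0.4 -1.2] [ 0.24  0.64 -0.07  1.71  0.06  0.8  -1.3 ] 0.012304186222439126
the job is handed in; nothing more can be done
None
```

I lifted the amber cuvette out of the rack by its frosted faces and took both readings. The job was handed in at 18.7 s, with the cuvette still gripped and still in the beam.

- **First reading:** I held it mid-beam the long way, still for about 3 s.
- **Second reading:** after a quarter turn in place it sat the short way, still for about 2.5 s before hand-in.
- **Last checks:** in the pictures, the beam crossed the polished window in both poses and the cuvette sat where predicted. The window is within about 1 mm of the measured beam middle and the angle within about 0.1° of the measured beam, not counting camera calibration of about 2 mm.
- **Forces and neighbours:** reported forces were about 5 N at most. The other two rack cuvettes and the purple look-alikes were undisturbed in the picture taken after the lift. I did not check the bottle or screwdriver again in particular, but the arm stayed well clear of both.

No check failed or disagreed.

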